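Select the next load range on a test-rig channel

TASK

On the channel box with the yellow wheel, lay a fingertip gently on top of the knurled wheel and roll it by friction toward that box's green lamp until it clicks into the next detent: one click only. Then press that box's green push-button fully down to confirm the new range, and let go. Do not pinch anything, do not turn or press anything on the blue-wheel box, and do not move or lift the loose things.

Things in the scene. Friction and masses are not known exactly. Their poses are not given: they have to be found in the camera images.
- load_unit: the load channel: a fixed cream control box, 180 x 90 x 60 mm high, with a yellow stripe and wheel. Origin at the centre of its underside. +x runs along the box from its green push-button (axis at x = -62 mm) past the red lamp (x = -28 mm) and the wheel (axle along y at x = +15 mm) to the green lamp (x = +70 mm), all at y = 0; z up
- load_wheel_top (a point): topmost point of the knurled yellow wheel (60 mm diameter, 26 mm wide), 85 mm above the bed. Black cheeks stand along both its faces, 46 mm over their outsides, 34 mm apart, up to 80 mm above the bed. The wheel's axle is sprung: it holds to about 2 N, then gives 1.5 N/mm, up to 6 mm down; this point moves with it
- load_mark (a point): a white knurl on the rim of the yellow wheel, 30 mm from the axle; turns with the wheel, on top at joint value 0
- load_wheel (a joint): angle of the yellow wheel, rad; grows as its top rolls toward the green lamp. It turns endlessly with 12 detents a turn, at multiples of 0.5236 (30 degrees, 15.7 mm of rim travel), and starts in the one at -0.5236 or at 0. Rolled more than 0.26 (less than 0.78) from a detent and let go, it falls into the next by itself; this takes about 2 N along the rim at 30 mm/s, more if rolled faster
- load_green_lamp (a point): the small green lamp (13 mm dome, look only) on the top face of the load channel, 62 mm above the bed
- load_button (a joint): travel of the round green push-button (24 mm diameter) of the load channel, m: 0 up, 0.006 fully down; springs back; 5 N fully down
- load_button_top (a point): centre of the top of that push-button
- stroke_unit: the stroke channel: a fixed cream control box, 180 x 90 x 60 mm high, with a blue stripe and wheel. Origin at the centre of its underside. +x runs along the box from its green push-button (axis at x = -62 mm) past the red lamp (x = -28 mm) and the wheel (axle along y at x = +15 mm) to the green lamp (x = +70 mm), all at y = 0; z up
- stroke_wheel_top (a point): topmost point of the knurled blue wheel (60 mm diameter, 26 mm wide), 85 mm above the bed. Black cheeks stand along both its faces, 46 mm over their outsides, 34 mm apart, up to 80 mm above the bed. The wheel's axle is sprung: it holds to about 2 N, then gives 1.5 N/mm, up to 6 mm down; this point moves with it
- stroke_mark (a point): a white knurl on the rim of the blue wheel, 30 mm from the axle; turns with the wheel, on top at joint value 0
- stroke_wheel (a joint): angle of the blue wheel, rad; grows as its top rolls toward the green lamp. It turns endlessly with 12 detents a turn, at multiples of 0.5236 (30 degrees, 15.7 mm of rim travel), and starts in the one at -0.5236 or at 0. Rolled more than 0.26 (less than 0.78) from a detent and let go, it falls into the next by itself; this takes about 2 N along the rim at 30 mm/s, more if rolled faster
- stroke_green_lamp (a point): the small green lamp (13 mm dome, look only) on the top face of the stroke channel, 62 mm above the bed
- stroke_button (a joint): travel of the round green push-button (24 mm diameter) of the stroke channel, m: 0 up, 0.006 fully down; springs back; 5 N fully down
- stroke_button_top (a point): centre of the top of that push-button
- weight: loose green ring weight lying flat, 68 mm across, 20 mm hole, 22 mm high; origin at the centre of its underside; leave it alone
- oiler: loose orange oil bottle with a black cap, 48 mm diameter, 120 mm tall; origin at the centre of its underside; leave it alone
- spanner: loose steel spanner lying on the far side of the bed, long axis along its own x; leave it alone
- pin: loose headed steel pin standing on its 32 mm head, 55 mm tall; origin at the centre of its underside; leave it alone

How it is judged:
By the outcome, as a careful person would: the job done as asked, in the order asked, and still so for the second after the job is handed in, with the robot touching nothing.
It also fails if it takes over 32 s, if anything falls off the work surface, if the arm or the gripper's body presses on something with over 40 N, if the wrist force passes 120 N, or if a joint passes its speed limit or range.

ROBOT

A 6-joint arm with a two-finger parallel gripper is mounted at the origin on the work surface. World frame = base frame: x ahead of the robot, y to its left, z up, the work surface at z = 0. Lengths are in m, angles in rad, forces in N, time in s.
With the tool pointing down it reaches from about 0.275 to 0.825 m from the base axis. Payload 4.9 kg.
Tool frame: the origin (TCP) lies midway between the tips of the shut fingers; the grasp point (between the pads) lies 19 mm behind it (bot.grip_depth is the distance from the TCP to the grasp point, in m); y points along the fingers, x is the direction in which the jaws open and shut, and the axes are right-handed (so a half turn about y gives the same grasp; the last joint's range is limited). The gripper opens to 85 mm and grips with 20 to 120 N. Pads are 22 mm wide; open, the fingers measure 114 mm over their backs; the gripper's body (76 mm by 85 mm) begins 54 mm behind the grasp point. The pads swing forward as they close: fully open they stand 13 mm farther back than shut.
Start: joints at [-1.239, 0.326, -0.193, 1.052, 0, 1.437], TCP at [0.247, -0.491, 0.231] pointing down, gripper open.
Joint ranges: [-2.65, 2.65], [-0.97, 1.79], [-1.3, 1.35], [-1.93, 2.1], [-1.47, 1.37], [-3.14, 3.14]. Speed limits (rad/s): [2.57, 2.57, 3.14, 3.14, 3.14, 3.14].

INTERFACE

Orientations are given as a unit quaternion [w, x, y, z].
In Python, from cell import bot gives the robot as it stands. Calls block until the motion is done:
- bot.move_pose(position, orientation): joint-space move of the TCP to a pose.
- bot.move_linear(position, speed=0.15, rotation=None, until_force=None): straight line of the TCP; rotation=None keeps the orientation; speed is the mean speed in m/s. With until_force (N) it stops when the force on the tool has changed by that much, and returns True; else False.
- bot.goto_joints(angles): joint-space move.
- bot.set_gripper(opening, grasp_force=None): opening from 0.0 (shut) to 1.0 (fully open); grasp_force is the grip in N (None keeps the last); returns when the fingers have stopped.
- bot.wait(seconds).
- bot.solve_ik(position, orientation): joint angles nearest the present ones, or None.
- bot.camera(name): name is "scene" or "top" or "wrist"; returns the picture (480x640x3 uint8, red, green, blue); there is no depth.
- bot.calibration(name): a dict with "mtx" (3x3 intrinsics, pixels), "k1" (the pictures are not rectified: a ray, as slopes to the right and down, at radius r is drawn at 1 + k1 r^2 times it, then the intrinsics apply), "extrinsics" (4x4, takes a point from world to camera coordinates); the wrist camera has in their place "hand_eye" (4x4, takes a point from camera to tool coordinates, whose origin is the TCP and whose axes are the tool frame's). Camera axes: x right, y down, z forward; pixel columns grow to the right and rows downward; lengths in m; the calibration is good to about 2 mm. A picture is of the moment at which its call begins: read the wrist's pose just before it. calibration takes no time and is no camera call.
A pose or a line that the arm cannot do raises bot.PlanningError and nothing moves.
- bot.close_job(): hands the job in, once; it reports no verdict.
Trained networks look in the newest picture that a camera, given by its name, has taken for a name from the list of things; names that differ only in an ending like _2 or _b are one class to them, and where a whole thing is asked for, a point or a joint stands for the part that bears it (a point fixed in the world has none). Each returns a list of dicts, best first, with "confidence" (0 to 1); they miss things now and then, are a little off and sometimes report something else, mostly with a low value. They report only what shows in the picture. A call takes as long as a camera call.
- bot.search_frame(camera, thing): "bbox" ([left, top, width, height] in pixels, round what is visible of it).
Readings, each from a call of its own:
- bot.read_clock(): time.
- bot.read_joint_positions(): joint angles.
- bot.read_joint_vel(): joint speeds.
- bot.read_joint_efforts(): joint torques, N m.
- bot.read_position(): TCP position.
- bot.read_tool_rot(): TCP orientation.
- bot.read_ft_force(): force on the tool from outside, world axes, zero at the start.
- bot.read_moment(): the same for the moment, N m.
- bot.read_gripper_width(): opening from 0.0 (shut) to 1.0 (fully open).
Only numpy, scipy, OpenCV 4.12 (cv2) and the standard library are available. Lean on these libraries where they do the work, as an engineer would, in place of code of your own. Each camera call takes 0.05 s, during which the arm holds its last target. There are 200 camera calls.

## Working session

There is one attempt and no reset: what is moved stays moved. The work goes in short steps, each a Python script; the robot and the scene stay as the last script left them, time stands still between calls to the robot, and variables do not carry over. Pictures are saved under pics/ and viewed, about 8 in all and at most 12, crops included, and the job is handed in when it is done.

```bash
mkdir -p pics; ls; python3 - <<'E'
from cell import bot
import cv2,numpy as np
ims=[]
for c in("scene","top"):
    im=bot.camera(c); cv2.imwrite(f"pics/{c}0.png",im[:,:,::-1])
    for t in("load_unit","load_wheel_top","load_green_lamp","load_button_top","load_mark","stroke_unit"):
        print(c,t,[(np.round(d["bbox"]).tolist(),round(d["confidence"],2)) for d in bot.search_frame(c,t)[:3]])
    k=bot.calibration(c);print(k["mtx"],k["k1"],k["extrinsics"])
print(bot.calibration("wrist"));print(bot.read_clock(),bot.read_tool_rot())
E
```

```text
pics
scene load_unit [([424.0, 249.0, 82.0, 132.0], 0.57)]
scene load_wheel_top [([463.0, 287.0, 19.0, 35.0], 0.91), ([240.0, 173.0, 114.0, 70.0], 0.33)]
scene load_green_lamp [([426.0, 252.0, 78.0, 127.0], 0.92), ([241.0, 173.0, 108.0, 72.0], 0.62)]
scene load_button_top [([466.0, 255.0, 21.0, 17.0], 0.79)]
scene load_mark [([425.0, 254.0, 82.0, 125.0], 0.68), ([460.0, 286.0, 25.0, 40.0], 0.56)]
scene stroke_unit [([242.0, 171.0, 110.0, 71.0], 0.56)]
[[464.55875075   0.         323.31571387]
 [  0.         464.55875075 240.6240229 ]
 [  0.           0.           1.        ]] -0.10838130832612258 [[-0.65919149  0.75178096  0.0170872   0.4234914 ]
 [ 0.49623355  0.45196561 -0.74126874 -0.22074567]
 [-0.56499455 -0.4801588  -0.67099082  1.07480716]
 [ 0.          0.          0.          1.        ]]
top load_unit [([157.0, 229.0, 89.0, 110.0], 0.77), ([387.0, 266.0, 27.0, 35.0], 0.37)]
top load_wheel_top [([181.0, 260.0, 28.0, 34.0], 0.82), ([372.0, 311.0, 16.0, 18.0], 0.64)]
top load_green_lamp [([154.0, 225.0, 90.0, 109.0], 0.72), ([374.0, 314.0, 13.0, 14.0], 0.49)]
top load_button_t
[... 431 characters left out ...]
[ 0.08576861 -0.03031622 -0.99585374  1.02431337]
 [ 0.          0.          0.          1.        ]]
{'mtx': array([[356.34957231,   0.        , 316.17699656],
       [  0.        , 356.34957231, 244.2620445 ],
       [  0.        ,   0.        ,   1.        ]]), 'k1': -0.06438804427146946, 'hand_eye': array([[ 9.99999764e-01,  5.04197874e-05, -6.85723183e-04,
         3.65468243e-04],
       [ 6.70582670e-04, -2.91862280e-01,  9.56460119e-01,
        -1.43738023e-01],
       [-1.51912216e-04, -9.56460353e-01, -2.91862245e-01,
         7.38817114e-02],
       [ 0.00000000e+00,  0.00000000e+00,  0.00000000e+00,
         1.00000000e+00]])}
0.7 [-0.60188157  0.60192585 -0.37108004  0.3711111 ]
```

View pics/top0.png

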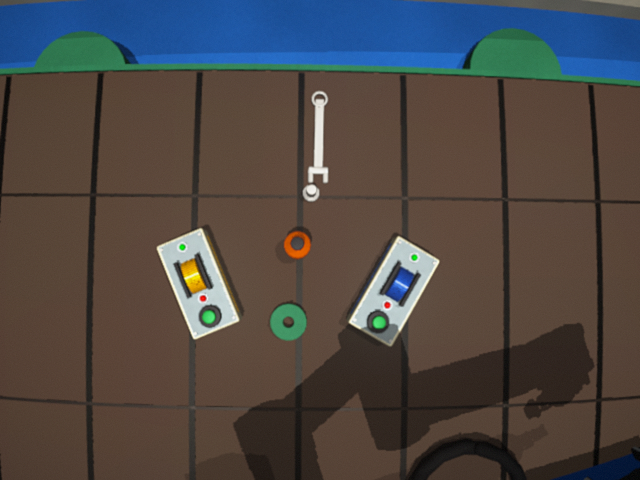

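View pics/scene0.png

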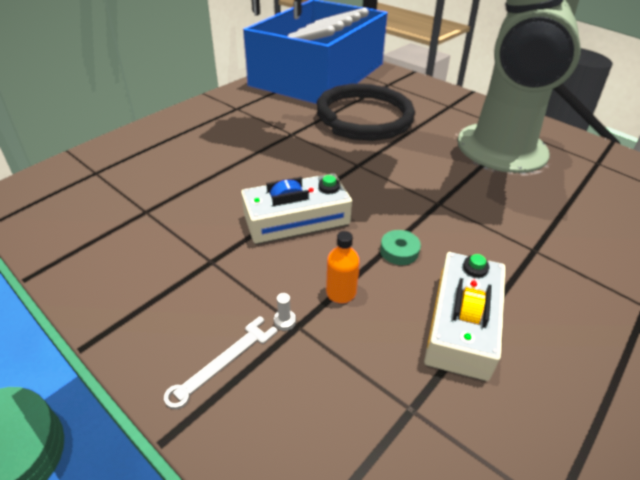

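```bash
cat > h.py <<'E'
import numpy as np,cv2
from scipy.optimize import least_squares
from scipy.spatial.transform import Rotation as R
from cell import bot
def proj(P,c,T=None):
    k=bot.calibration(c); T=k["extrinsics"] if T is None else T
    p=np.atleast_2d(P)@T[:3,:3].T+T[:3,3]; s=p[:,:2]/p[:,2:]
    s=s*(1+k["k1"]*(s**2).sum(1,keepdims=True))
    return s*k["mtx"][0,0]+k["mtx"][:2,2]
def wristT():
    q=np.array(bot.read_tool_rot()); W=np.eye(4); W[:3,:3]=R.from_quat(q[[1,2,3,0]]).as_matrix(); W[:3,3]=bot.read_position()
    return np.linalg.inv(W@bot.calibration("wrist")["hand_eye"])
def blob(im,col,near,rad):
    h=cv2.cvtColor(im,cv2.COLOR_RGB2HSV)
    H,S,V=[h[...,i].astype(int) for i in range(3)]
    m={"g":(abs(H-60)<15)&(S>140)&(V>120),"r":((H<8)|(H>172))&(S>140)&(V>110),"y":(abs(H-24)<9)&(S>140)&(V>110)}[col]
    yy,xx=np.mgrid[:480,:640]; m&=np.hypot(xx-near[0],yy-near[1])<rad
    n,_,st,ce=cv2.connectedComponentsWithStats(m.astype(np.uint8))
    i=1+np.argmax(st[1:,4]); return ce[i],st[i]
def pts(x,y,a,zb): # button top, red lamp, green lamp
    c,s=np.cos(a),np.sin(a); l=np.array([[-.062,0,zb],[-.028,0,.063],[.070,0,.063]])
    return np.c_[x+c*l[:,0]-s*l[:,1],y+s*l[:,0]+c*l[:,1],l[:,2]]
def fit(obs,x0): # obs: list (cam,T,3x2 pixels)
    f=lambda v:np.concatenate([(proj(pts(*v),c,T)-u).ravel() for c,T,u in obs])
    r=least_squares(f,x0); return r.x,r.fun
def quat(xaxis_angle): # tool y down, tool x at given angle in the horizontal plane
    X=np.array([np.cos(xaxis_angle),np.sin(xaxis_angle),0]);Y=np.array([0,0,-1.]);
    q=R.from_matrix(np.c_[X,Y,np.cross(X,Y)]).as_quat(); return q[[3,0,1,2]]
E
python3 - <<'E'
from h import *
o=[]
for c,n in(("top",[(209,317),(203,298),(182,247)]),("scene",[(478,261),(474,284),(467,337)])):
    im=cv2.imread(f"pics/{c}0.png")[:,:,::-1].copy()
    u=[blob(im,k,p,r)[0] for k,p,r in zip("grg",n,(14,6,7))]; print(c,np.round(u,1).tolist()); o.append((c,None,np.array(u)))
for oo in([o[0]],o):
    if len(oo)==1:
        f=lambda v:(proj(pts(*v,.068),"top")-o[0][2]).ravel(); r=least_squares(f,[.5,.25,0.2]); print(r.x,r.fun.round(1))
    else: r=fit(o,[*r.x,.068]); print(r[0],r[1].round(1))
v=r[0]; x,y,a=v[:3]
W=np.array([x+.015*np.cos(a),y+.015*np.sin(a)]);print("wheel",W,np.hypot(*W))
for e in(a,a+np.pi/2,a-np.pi/2,a+np.pi): print(e,bot.solve_ik([*W,.25],quat(e)))
E
```

```text
top [[208.2, 316.6], [202.5, 298.0], [181.9, 246.9]]
scene [[477.5, 260.0], [473.4, 283.2], [467.3, 336.1]]
[0.53452393 0.18022762 0.3909875 ] [ 0.4 -0.2 -0.5  0.3  0.1 -0.1]
[0.53450565 0.18058931 0.40727224 0.07848115] [-0.2  0.  -0.5  0.2 -0.7  0.2 -0.2 -0.  -0.3 -0.  -0.5 -0.2]
wheel [0.54827872 0.1865309 ] 0.5791401674343769
0.4072722379142448 [ 0.20049882  0.36947377 -0.08096827  1.12035429  0.          1.36402291]
1.9780685647091414 [ 0.20049882  0.36947377 -0.08096827  1.12035429  0.         -0.20677342]
-1.1635240888806517 [ 0.20049882  0.36947377 -0.08096827  1.12035429  0.          2.93481923]
3.5488648915040377 [ 0.20049882  0.36947377 -0.08096827  1.12035429  0.         -1.77756975]
```

```bash
python3 - <<'E'
from h import *
x,y,a,zb=[0.5345,0.1806,0.407,0.078]
W=np.array([x+.015*np.cos(a),y+.015*np.sin(a)])
bot.set_gripper(0.0)
bot.move_pose([*W,.20],quat(a))
T=wristT(); im=bot.camera("wrist"); cv2.imwrite("pics/w1.png",im[:,:,::-1])
n=proj(pts(x,y,a,zb),"wrist",T); print(n.round())
try:
    u=np.array([blob(im,k,p,r)[0] for k,p,r in zip("grg",n,(40,22,22))]); print(u.round(1))
    print(fit([("wrist",T,u)],[x,y,a,zb]))
except Exception as e: print(e)
print(bot.read_clock(),bot.read_ft_force(),bot.read_position(),bot.search_frame("wrist","load_mark")[:2])
E
```

```text
[[218. 235.]
 [264. 230.]
 [384. 230.]]
[[216.8 235.2]
 [264.1 229.5]
 [384.8 229.5]]
(array([0.53453644, 0.18092742, 0.40367592, 0.08114234]), array([ 0.0986012 ,  0.09755793,  0.1845835 , -0.1576125 , -0.28938656,
        0.02180437]))
4.1417 [ 0.32514387 -0.93947704  0.65489866] [0.54860349 0.18567976 0.20002597] [{'bbox': [280.1, 209.3, 76.7, 42.0], 'confidence': 0.91}]
```

View pics/w1.png

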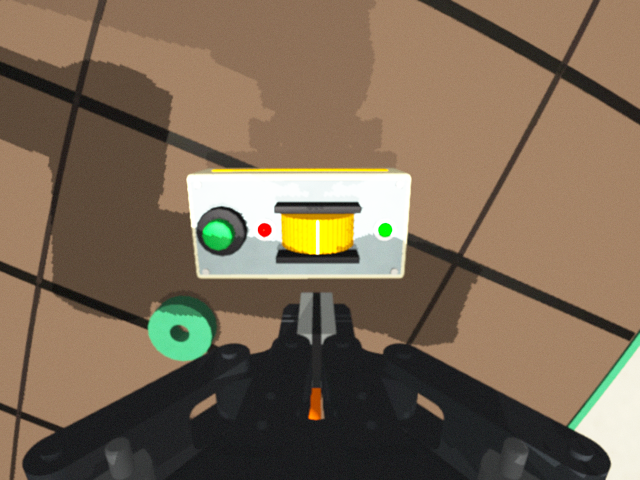

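```bash
python3 - <<'E'
from h import *
x,y,a=0.5345,0.1808,0.4045
d=np.array([np.cos(a),np.sin(a)]); P=lambda s,z:[*(np.array([x,y])+d*s),z]
bot.move_linear(P(.0085,.096),.12,rotation=quat(a))
print(bot.read_position(),P(.0085,.096)); bot.wait(.2); f0=np.array(bot.read_ft_force())
print(bot.move_linear(P(.0085,.081),.012,until_force=2.0)); p=bot.read_position(); print(p,bot.read_ft_force()-f0)
z=max(p[2]-.0018,.0815)
bot.move_linear(P(.0085,z),.015); print(z,bot.read_position(),bot.read_ft_force()-f0)
for s in(.0125,.017,.0215):
    bot.move_linear(P(s,z),.02); q=bot.read_position();F=np.array(bot.read_ft_force())-f0
    print(s,np.dot(np.array(q[:2])-[x,y],d),q[2],"tang",F[:2]@d,"norm",F[2])
bot.move_linear(P(.0215,.13),.06)
bot.move_linear(P(.0215,.20),.2)
T=wristT(); im=bot.camera("wrist"); cv2.imwrite("pics/w2.png",im[150:300,150:450,::-1].repeat(2,0).repeat(2,1)); print(bot.read_clock())
E
```

```text
[0.54299325 0.18428248 0.09672583] [np.float64(0.5423140439790246), np.float64(0.1841452528594815), 0.096]
True
[0.54211917 0.18408583 0.08414624] [-0.09730587  0.32685166  3.65530807]
0.08234623990480644 [0.54267559 0.18429983 0.08268769] [-0.99967698 -0.47021883  5.38537363]
0.0125 0.012506252466310392 0.08258914930021562 tang -1.7201923070601892 norm 5.215889980614576
0.017 0.01809559599970162 0.082942834629785 tang 0.7969447392982056 norm 5.378022737947287
0.0215 0.022310913609866874 0.08276088168679874 tang 1.425518589430859 norm 5.44895562863035
9.1667
```

View pics/w2.png

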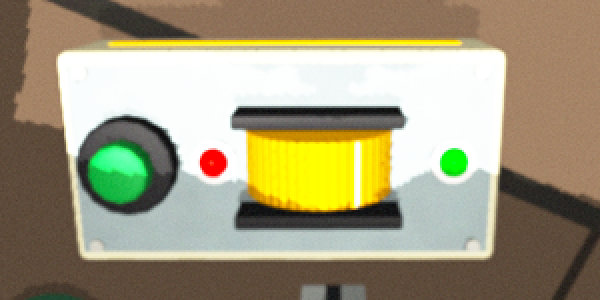

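```bash
python3 - <<'E'
from h import *
x,y,a=0.5345,0.1808,0.4045
d=np.array([np.cos(a),np.sin(a)]); P=lambda s,z:[*(np.array([x,y])+d*s),z]
T=wristT()
for t in(0,15,30,45,60):
    t=np.radians(t);print(proj(P(.015+.03*np.sin(t),.055+.03*np.cos(t)),"wrist",T).round(1))
b=-.062
bot.move_linear(P(b,.12),.2); bot.move_linear(P(b,.092),.08); bot.wait(.2)
p=bot.read_position(); f0=np.array(bot.read_ft_force()); print(np.array(p)-P(b,.092))
print(bot.move_linear(P(b,.066),.015,until_force=1.5)); p=bot.read_position(); print(p,bot.read_ft_force()-f0)
print(bot.move_linear(P(b,p[2]-.009),.012,until_force=9)); q=bot.read_position(); print(q,p[2]-q[2],bot.read_ft_force()-f0)
im=bot.camera("scene"); cv2.imwrite("pics/s3.png",cv2.resize(im[230:390,400:530],None,fx=4,fy=3.7)[:,:,::-1])
print(bot.read_clock())
E
```

```text
[[309.6 238.9]]
[[319.9 238.5]]
[[329.4 237.5]]
[[337.2 235.8]]
[[342.8 233.7]]
[0.00055943 0.00012288 0.00055974]
True
[0.47743815 0.15637117 0.08058724] [1.28623342 0.28466635 2.63458421]
True
[0.47750409 0.15636929 0.07601872] 0.004568527845567383 [-1.5834603   0.10193181  6.99881698]
12.0417
```

```bash
python3 - <<'E'
from h import *
x,y,a=0.5345,0.1808,0.4045
d=np.array([np.cos(a),np.sin(a)]); P=lambda s,z:[*(np.array([x,y])+d*s),z]
b=-.062
print(bot.read_position(),bot.read_ft_force())
for i in range(2):
    print(bot.move_linear(P(b,.0735-.001*i),.008,until_force=12)); print(bot.read_position(),bot.read_ft_force())
bot.wait(.3); print(bot.read_position(),bot.read_ft_force(),bot.read_clock())
E
```

```text
[0.47749191 0.15639697 0.07600024] [-1.42303877  0.09695347  6.65476966]
True
[0.47749666 0.15640305 0.07603559] [-1.70948068 -0.44592521  6.17889854]
True
[0.47750152 0.15639989 0.07601991] [-1.09551468 -0.27955756  6.34309711]
[0.47749534 0.15639932 0.0760176 ] [-0.80139562 -0.78886092  6.87448728] 12.8417
```

View pics/s3.png

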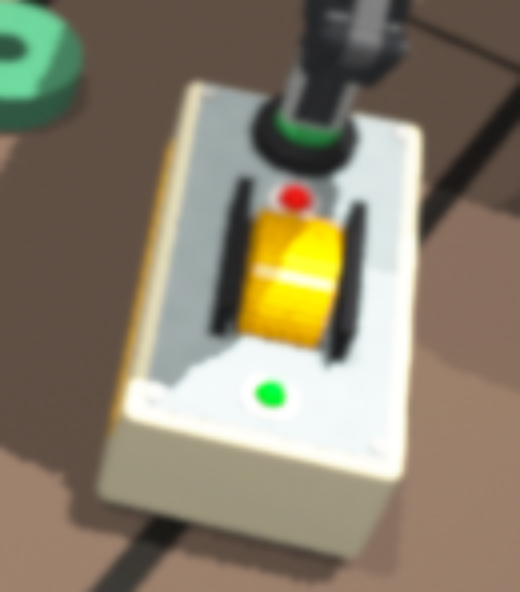

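```bash
python3 - <<'E'
from h import *
x,y,a=0.5345,0.1808,0.4045
d=np.array([np.cos(a),np.sin(a)]); P=lambda s,z:[*(np.array([x,y])+d*s),z]
f=[]
for z in(.0768,.0776,.0784,.0792,.080,.081,.082,.083,.084,.086):
    bot.move_linear(P(-.062,z),.02); f.append((round(bot.read_position()[2],4),round(bot.read_ft_force()[2],2)))
print(f)
bot.move_linear(P(-.062,.13),.1); bot.move_linear(P(.0,.2),.2)
T=wristT(); im=bot.camera("wrist"); cv2.imwrite("pics/w4.png",im[150:300,150:450,::-1].repeat(2,0).repeat(2,1)); print(bot.read_clock(),bot.read_ft_force())
for t in(0,30,60):
    t=np.radians(t);print((2*(proj(P(.015+.03*np.sin(t),.055+.03*np.cos(t)),"wrist",T)-150)).round(1))
E
```

```text
[(np.float64(0.0768), np.float64(4.33)), (np.float64(0.0776), np.float64(4.11)), (np.float64(0.0784), np.float64(3.8)), (np.float64(0.0792), np.float64(4.04)), (np.float64(0.08), np.float64(3.1)), (np.float64(0.081), np.float64(2.58)), (np.float64(0.082), np.float64(1.43)), (np.float64(0.0828), np.float64(0.58)), (np.float64(0.084), np.float64(-1.01)), (np.float64(0.0861), np.float64(-0.24))]
16.6 [-0.40685379  0.04370975  0.87411532]
[[378.2 178.4]]
[[416.9 175.5]]
[[441.5 168. ]]
```

View pics/w4.png

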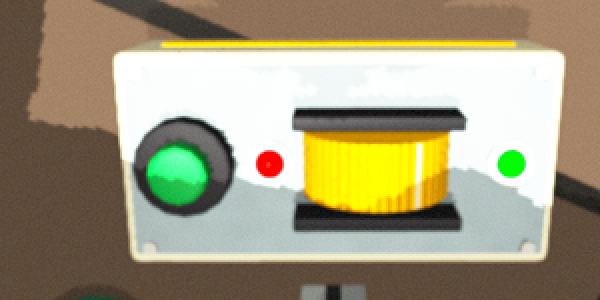

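```bash
python3 -c "
from cell import bot
bot.close_job();print(bot.read_clock())"
```

```text
the job is handed in; nothing more can be done
the job is handed in; nothing more can be done
```

I rolled the yellow wheel one detent toward its green lamp and then pressed that box's green button fully down and released it. The job is handed in; the clock read 16.6 s just before that.

- **Wheel:** I rolled it with the shut fingertips lying on top at about 5 N. The white mark started on top (joint value 0). After the roll it sat where a 30° turn puts it, within about 1 px, and it was still there after the button press.
- **Button:** It reached a hard stop at a fingertip height of 76.0 mm. As I lifted off, the button's force faded out at about 82.5 mm, so the travel was about 6 mm. The force held at the stop was about 6 N, against the 5 N needed for fully down. The first press stopped early on its force limit, and two further pushes moved no deeper, which confirmed the stop.
- **Surroundings:** The fingertip ended clear, hovering at 0.2 m. The arm was not commanded near the blue-wheel box or the loose things after it swung over, but I took no final picture of them.

No check failed. The force readings had an offset and noise of up to about 1 N.

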